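# Call the fitter and point out the screwdriver and the screws

### The arm

A 6-joint arm with a two-finger parallel gripper is mounted at the origin on a cart in front of the work surface, level with it; the furniture and walls round the work are solid. World frame = base frame: x ahead of the robot, y to its left, z up, the work surface at z = 0. Lengths are in m, angles in rad, forces in N, time in s.
With the tool pointing down it reaches from about 0.35 to 0.925 m from the base axis. Payload 6.4 kg.
Tool frame: the origin (TCP) lies between the finger pads, 19 mm behind the fingertips; this is the grasp point; z points along the fingers, y is the line along which they close (so a half turn about z gives the same grasp; the last joint's range is limited). The gripper opens to 94 mm and grips with 3 to 60 N. Pads are 16 mm wide; open, the fingers measure 119 mm over their backs; the gripper's body (75 mm by 177 mm) begins 78 mm behind the grasp point.
Start: joints at [0.938, 0.245, 1.558, -0, 1.339, -0.174], TCP at [0.288, 0.583, 0.224] pointing down, gripper open.
Joint ranges: [-3.13, 3.13], [-1.02, 2.26], [0.13, 2.54], [-0.95, 4.09], [0.21, 2.88], [-2.74, 2.74]. Speed limits (rad/s): [2.57, 2.57, 3.14, 3.14, 3.14, 3.14].

### API

Orientations are given as a 3x3 rotation matrix whose columns are the frame's x, y, z axes.
In Python, from plant import state, grab_frame, calibration, sign_off gives the robot as it stands.
- The arm moves only by the shell command python3 -m crank 'ROWS' [OPENING] [FORCE]. ROWS is a JSON object of lists of equal length, an entry for each row: "delta_pos": the shift along the tool's x, y, z in m, a list of three; "twist": the turn about the tool's z in degrees. A call has 1 to 20 rows; each row shifts and turns the commanded pose from where the row before left it, along the tool's axes as they then stand; what a row does not reach is not made up. A row lasts 1/12 s, in which the tool goes at most 41.7 mm and 7.16 degrees, less where a joint would pass 70% of its speed; a pose out of reach is approached as far as the arm can. A call with a gripper value outside its range is refused whole. OPENING is the opening, from 0 (shut) to 1 (fully open), set as the call begins (- or left out, the last holds). The fingers move at their own pace and stop on an object; FORCE is the grip in N (left out, the last holds). Time passes only in rows, so rows that do not move let the fingers close. It gives the time, the measured TCP pose, the force, the opening and the grip force at its end, in the units of the state.
- state(): the state, without advancing time (a new reading comes with each control period).
- grab_frame(name): name is "side" or "top"; returns the picture (400x640x3 uint8, red, green, blue); there is no depth.
- calibration(name): a dict with "camera_matrix" (3x3 intrinsics, pixels), "rvec" (rotation vector, rad) and "tvec" (3), from world to camera coordinates, as OpenCV has them. Camera axes: x right, y down, z forward; pixel columns grow to the right and rows downward; lengths in m; the calibration is good to about 2 mm. A picture is of the moment at which its call begins. calibration takes no time and is no camera call.
- sign_off(): hands the job in; it is judged then, once.
The state is a dict: "t": time; "joint_positions": joint angles; "joint_vel": joint speeds; "tau": joint torques, N m; "ee_pos": TCP position; "tcp_rot": TCP orientation; "ft_force": force on the tool from outside, world axes, zero at the start; "wrist_torque": the same for the moment, N m; "gripper_width": opening from 0.0 (shut) to 1.0 (fully open); "grip_force": force on a finger pad.
Only numpy, scipy, OpenCV 4.12 (cv2) and the standard library are available. Lean on these libraries where they do the work, as an engineer would, in place of code of your own. Each camera call takes 0.05 s, during which the arm holds its last target. There are 200 camera calls.

### The job

Press the green call button on the bench fully down and let it come up again. Then show the fitter what to use by pointing straight down with the fingertips, first at the middle of the handle of the red-handled screwdriver and then at the middle of the round grey screw tin: each time bring the fingertips to about 2 cm above it, stay there for about two seconds, and travel between things well above them. Touch none of the tools or small things on the bench, point at nothing else, and finish with the hand raised well clear, fingertips at least 20 cm above the bench.

Things in the scene. Friction and masses are not known exactly. Their poses are not given: they have to be found in the camera images.
- call_button (a joint): plunger of the call button, sliding straight down: the joint reads 0 released, grows to 0.006 m fully pressed (about 4 N) and springs back when let go
- call_button_top (a point): middle of the flat top of the green call button: a green plunger 32 mm across in a round grey housing 48 mm across and 12 mm high, fixed to the bench; the released top is 22 mm above the bench
- red_handle (a point): top of the middle of the red handle of the small screwdriver (150 mm long overall, thin steel blade, lies loose on the bench); handle about 80 mm long, 14 mm thick; this point is 14 mm above the bench; z is up
- green_handle (a point): the same point on the green-handled screwdriver (170 mm long), which is to be left alone
- ivory_handle (a point): the same point on the ivory-handled screwdriver (157 mm long), which is to be left alone
- tin_top (a point): middle of the top of the round grey screw tin, 57 mm across, 28 mm high, loose on the bench; z is up
- tape_top (a point): middle of the top of the small roll of blue tape, 37 mm across, 10 mm high, to be left alone
- loupe_top (a point): middle of the top of the black cup-shaped eye loupe, 35 mm across, 30 mm high, to be left alone
- screwdriver_red: red-handled screwdriver, loose, weighs 28 g; origin under its middle, on the bench
- screwdriver_green: green-handled screwdriver, loose, weighs 28 g; origin under its middle, on the bench
- screwdriver_ivory: ivory-handled screwdriver, loose, weighs 28 g; origin under its middle, on the bench
- screw_tin: screw tin, loose, weighs 60 g; origin under its middle, on the bench
- tape_roll: roll of tape, loose, weighs 18 g; origin under its middle, on the bench
- eye_loupe: eye loupe, loose, weighs 22 g; origin under its middle, on the bench

How it is judged:
By the outcome, as a careful person would: the job done as asked, in the order asked, and still so for the second after the job is handed in, with the robot touching nothing.
It also fails if it takes over 64 s, if anything falls off the work surface, if the arm or the gripper's body presses on something with over 40 N, if the wrist force passes 120 N, or if a joint passes its speed limit or range.

## Working session

There is one attempt and no reset: what is moved stays moved. The work goes in short steps, Python scripts to look and compute and a shell command to move; the robot and the scene stay as the last step left them, time stands still between calls to the robot, and variables do not carry over. Pictures are saved under pics/ and viewed, at most 10 in all, crops included, and the job is handed in when it is done.

```bash
mkdir -p pics
python3 - <<'E'
from plant import *
import cv2
for n in("top","side"):
    cv2.imwrite(f"pics/{n}0.png",grab_frame(n)[:,:,::-1])
s=state();print(s["t"],s["ee_pos"],s["tcp_rot"],s["ft_force"],s["gripper_width"])
E
```

```text
0.1 [0.28754786 0.58238857 0.22329502] [[-8.96595958e-01  4.42848389e-01 -9.96326438e-04]
 [ 4.42849415e-01  8.96594966e-01 -1.36457803e-03]
 [ 2.89000086e-04 -1.66469773e-03 -9.99998573e-01]] [0.66414266 0.66924791 0.03878824] 1.0015875617387389
```

View pics/top0.png

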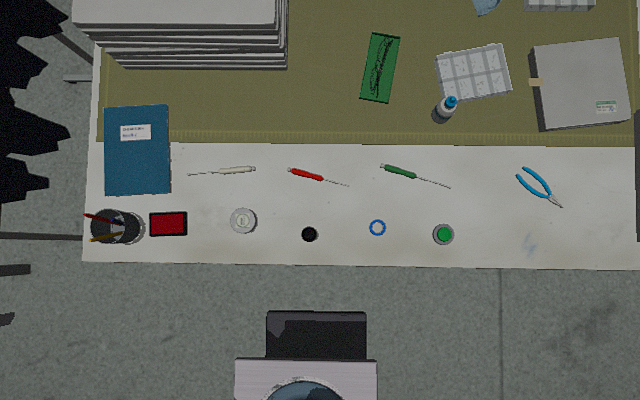

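View pics/side0.png

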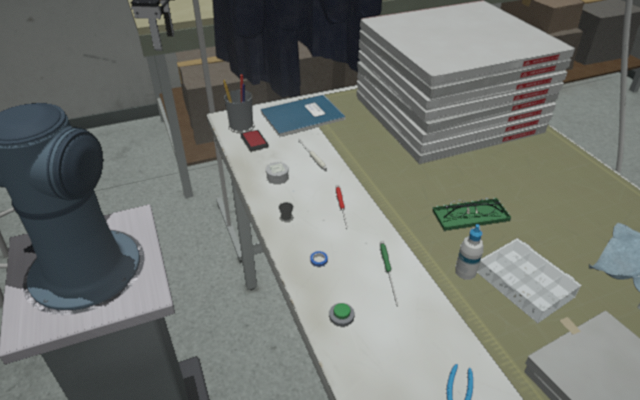

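The top view shows the button at about (443,234), the red handle at (306,174), the tin at (243,221), the loupe at (309,234) and the tape at (377,228). The side view has the button at (342,313), the red handle at (340,197) and the tin at (277,172). The arm is off to the left, away from the objects.

```bash
cat > h.py <<'E'
from plant import *
import cv2, numpy as np
def cast(n,uv,z):
    c=calibration(n);K=np.array(c["camera_matrix"],float);R=cv2.Rodrigues(np.array(c["rvec"],float))[0];t=np.array(c["tvec"],float).ravel()
    d=R.T@np.linalg.inv(K)@np.array([*uv,1.]);o=-R.T@t
    return o+d*(z-o[2])/d[2]
E
python3 - <<'E'
from h import *
W={"top":dict(button=(425,218,461,250),red=(280,160,330,190),tin=(225,203,262,240),green=(375,155,420,190)),
"side":dict(button=(325,300,358,325),red=(330,180,352,215),tin=(262,155,295,190),green=(375,238,397,275))}
for n in W:
    im=cv2.imread(f"pics/{n}0.png");hsv=cv2.cvtColor(im,cv2.COLOR_BGR2HSV)
    for k,(a,b,c,d) in W[n].items():
        h=hsv[b:d,a:c].astype(int);H,S,V=h[...,0],h[...,1],h[...,2]
        if k=="red":m=((H<10)|(H>170))&(S>130)
        elif k=="tin":m=(V<cv2.cvtColor(im,cv2.COLOR_BGR2HSV)[b,a,2]*.93)
        else:m=(H>45)&(H<85)&(S>100)
        m=m.astype(np.uint8)
        nl,_,st,_=cv2.connectedComponentsWithStats(m);i=1+st[1:,4].argmax();m=(_!=0) if 0 else (cv2.connectedComponents(m)[1]==i)
        ct=cv2.findContours(m.astype(np.uint8),cv2.RETR_EXTERNAL,cv2.CHAIN_APPROX_NONE)[0]
        ct=max(ct,key=len)+np.array([a,b]);(cx,cy),sz,an=cv2.minAreaRect(ct)
        ys,xs=np.nonzero(m)
        z=dict(button=.022,red=.007,tin=.014,green=.007)[k]
        print(n,k,(round(cx,1),round(cy,1)),np.round(sz,1),"mean",xs.mean()+a,ys.mean()+b,cast(n,(cx,cy),z).round(4),cast(n,(xs.mean()+a,ys.mean()+b),z).round(4))
for n,uv,z in[("top",(309,234),.02),("top",(377,228),.01),("top",(243,220),.028),("side",(286,211),.03),("side",(278,168),.028)]:print(n,uv,cast(n,uv,z).round(4))
t=cv2.imread("pics/top0.png")[150:260,210:470];s=cv2.imread("pics/side0.png")[150:330,250:410]
cv2.imwrite("pics/z.png",np.vstack([cv2.resize(t,(780,330),interpolation=0),np.pad(cv2.resize(s,(240,270),interpolation=2),((0,0),(0,540),(0,0)))]))
E
```

```text
top button (444.0, 234.0) [13.4 13.4] mean 443.95541401273886 234.10828025477707 [ 0.4372 -0.3047  0.022 ] [ 0.4369 -0.3046  0.022 ]
top red (306.5, 174.4) [32.3  5.3] mean 306.39622641509436 174.35849056603774 [0.5693 0.0043 0.007 ] [0.5694 0.0046 0.007 ]
top tin (241.0, 220.0) [26. 32.] mean 242.79476861167 220.7424547283702 [0.4623 0.1505 0.014 ] [0.4607 0.1463 0.014 ]
top green (399.8, 171.4) [32.3  5.4] mean 399.2452830188679 171.1823899371069 [ 0.5789 -0.2087  0.007 ] [ 0.5793 -0.2074  0.007 ]
side button (341.5, 310.5) [13. 15.] mean 341.50555555555553 310.4611111111111 [ 0.4331 -0.3085  0.022 ] [ 0.4331 -0.3084  0.022 ]
side red (339.7, 197.6) [19.8  3.5] mean 339.75 197.72058823529412 [0.5673 0.0054 0.007 ] [0.5671 0.0048 0.007 ]
side tin (276.8, 174.3) [19.8 23.2] mean 276.90909090909093 175.85064935064935 [0.4555 0.138  0.014 ] [0.4538 0.1319 0.014 ]
side green (385.3, 257.4) [25.7  3.8] mean 385.219512195122 257.5487804878049 [ 0.5768 -0.2074  0.007 ] [ 0.5766 -0.2076  0.007 ]
top (309, 234) [ 0.4328 -0.0044  0.02  ]
top (377, 228) [ 0.4488 -0.1571  0.01  ]
top (243, 220) [0.4617 0.1433 0.028 ]
side (286, 211) [ 0.4263 -0.0186  0.03  ]
side (278, 168) [0.4612 0.1435 0.028 ]
```

View pics/z.png

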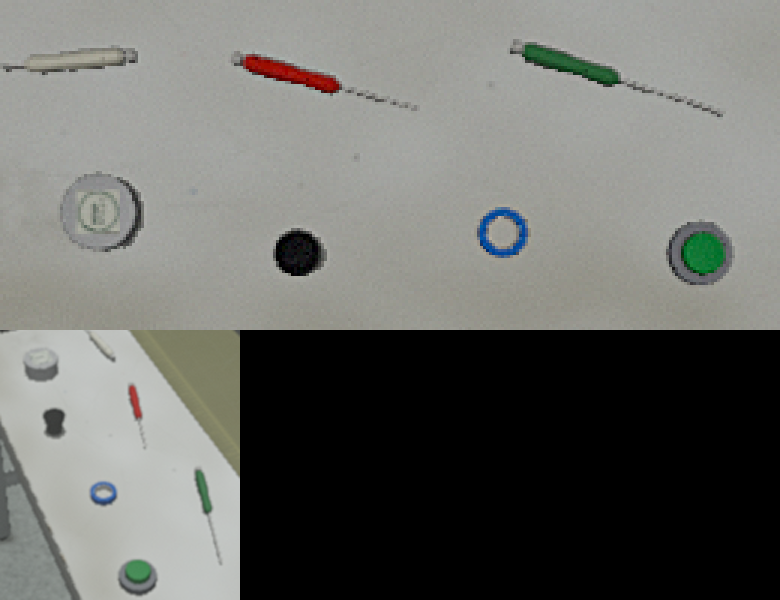

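The close-up shows that the red handle has a small pale end cap at its left, so the handle's middle is near (0.569, 0.007). The tin top is near (0.4615, 0.144) and the button near (0.436, −0.306). I'll shut the gripper and travel high to the button.

```bash
python3 -m crank '{"delta_pos":[[-0.009,-0.012,0],[-0.018,-0.025,0],[-0.018,-0.025,0],[-0.018,-0.025,0],[-0.018,-0.025,0],[-0.018,-0.025,0],[-0.018,-0.025,0],[-0.018,-0.025,0],[-0.018,-0.025,0],[-0.018,-0.025,0],[-0.018,-0.025,0],[-0.018,-0.025,0],[-0.018,-0.025,0],[-0.018,-0.025,0],[-0.018,-0.025,0],[-0.018,-0.025,0],[-0.018,-0.025,0],[-0.018,-0.025,0],[-0.018,-0.025,0],[-0.009,-0.012,0]],"twist":[0,0,0,0,0,0,0,0,0,0,0,0,0,0,0,0,0,0,0,0]}' 0 5
cat >> h.py <<'E'
def go(x,y,z):
    s=state();R=np.array(s["tcp_rot"]);d=R.T@(np.array([x,y,z])-s["ee_pos"])
    print(s["t"],"at",np.array(s["ee_pos"]).round(4),"delta tool",d.round(4),"f",np.round(s["ft_force"],2),"w",round(s["gripper_width"],3))
E
python3 -c "
from h import *;go(.436,-.306,.22)"
```

```text
t: 1.77
ee_pos: [0.3846, 0.0038, 0.2241]
tcp_rot: [[-0.895, 0.445, -0.0], [0.445, 0.895, -0.001], [-0.0, -0.001, -1.0]]
ft_force: [-0.8, 0.6, -1.1]
gripper_width: 0.005
grip_force: 0.0
1.7667 at [0.3846 0.0038 0.2241] delta tool [-0.184  -0.2545  0.0043] f [-0.84  0.61 -1.08] w 0.005
```

```bash
python3 -m crank '{"delta_pos":[[-0.008,-0.011,0],[-0.016,-0.022,0],[-0.016,-0.022,0],[-0.016,-0.022,0],[-0.016,-0.022,0],[-0.016,-0.022,0],[-0.016,-0.022,0],[-0.016,-0.022,0],[-0.016,-0.022,0],[-0.016,-0.022,0],[-0.016,-0.022,0],[-0.016,-0.022,0],[-0.008,-0.011,0],[0,0,0],[0,0,0],[0,0,0]],"twist":[0,0,0,0,0,0,0,0,0,0,0,0,0,0,0,0]}'
python3 - <<'E'
from h import *
go(.436,-.306,.049)
im=np.vstack([cv2.resize(grab_frame(n)[:,:,::-1][b:b+150,a:a+300],(600,300)) for n,a,b in(("top",300,120),("side",200,220))])
cv2.imwrite("pics/b.png",im)
E
```

```text
t: 3.1
ee_pos: [0.4396, -0.3141, 0.2239]
tcp_rot: [[-0.897, 0.442, -0.001], [0.442, 0.897, 0.001], [0.001, 0.001, -1.0]]
ft_force: [-0.4, 0.5, -0.3]
gripper_width: 0.002
grip_force: 0.0
3.1 at [ 0.4396 -0.3141  0.2239] delta tool [0.0067 0.0055 0.1749] f [-0.43  0.51 -0.31] w 0.002
```

View pics/b.png

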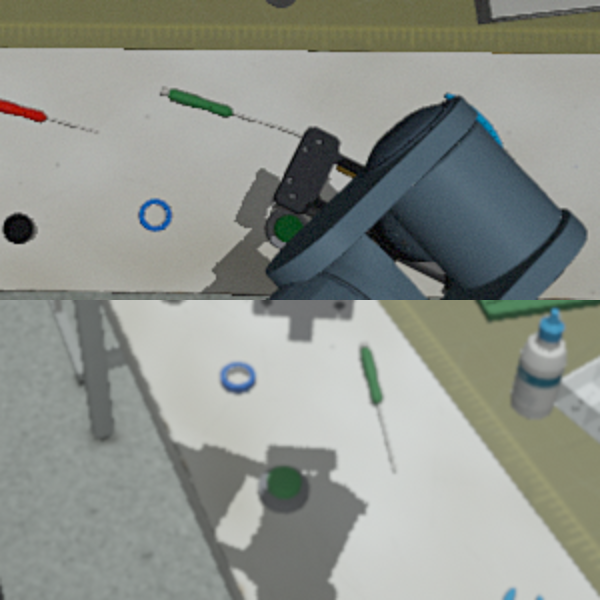

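The gripper is above the button in both views, and the scene is undisturbed. I'll make a small lateral correction while descending to about 8 mm above the plunger.

```bash
python3 -m crank '{"delta_pos":[[0.0035,0.003,0.005],[0.0035,0.003,0.01],[0,0,0.02],[0,0,0.02],[0,0,0.02],[0,0,0.02],[0,0,0.02],[0,0,0.02],[0,0,0.02],[0,0,0.015],[0,0,0.005],[0,0,0],[0,0,0],[0,0,0]],"twist":[0,0,0,0,0,0,0,0,0,0,0,0,0,0]}'
python3 - <<'E'
from h import *
go(.436,-.306,.035)
im=cv2.resize(grab_frame("side")[:,:,::-1][250:350,260:420],(640,400))
cv2.imwrite("pics/c.png",im)
E
```

```text
t: 4.37
ee_pos: [0.4368, -0.3073, 0.0504]
tcp_rot: [[-0.897, 0.443, 0.001], [0.443, 0.897, -0.002], [-0.002, -0.001, -1.0]]
ft_force: [-0.0, -1.3, 0.7]
gripper_width: 0.004
grip_force: 0.0
4.3667 at [ 0.4368 -0.3073  0.0504] delta tool [0.0013 0.0008 0.0154] f [-0.05 -1.26  0.65] w 0.004
```

View pics/c.png

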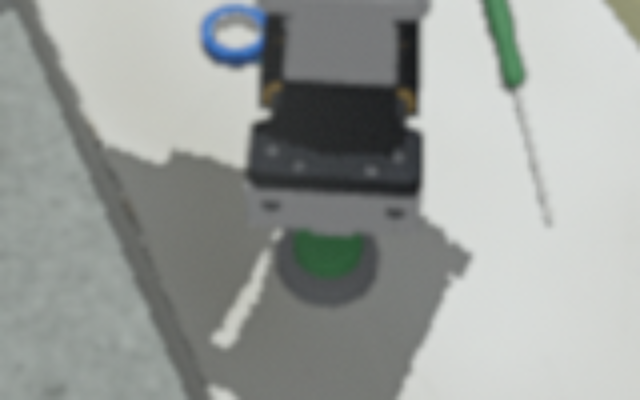

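The tips sit centred just above the plunger and clear of the other items. Pressing slowly now.

```bash
python3 -m crank '{"delta_pos":[[0,0,0.003],[0,0,0.003],[0,0,0.003],[0,0,0.002],[0,0,0.002],[0,0,0.002],[0,0,0],[0,0,0],[0,0,0]],"twist":[0,0,0,0,0,0,0,0,0]}'
```

```text
t: 5.17
ee_pos: [0.4364, -0.3072, 0.035]
tcp_rot: [[-0.897, 0.443, 0.0], [0.443, 0.897, -0.0], [-0.0, -0.0, -1.0]]
ft_force: [-1.2, 1.3, 7.3]
gripper_width: 0.006
grip_force: 3.5
```

```bash
python3 -m crank '{"delta_pos":[[0,0,0.001],[0,0,0.0005],[0,0,0],[0,0,0],[0,0,0]],"twist":[0,0,0,0,0]}'
```

```text
t: 5.58
ee_pos: [0.4366, -0.3073, 0.0347]
tcp_rot: [[-0.897, 0.443, -0.0], [0.443, 0.897, 0.0], [0.001, -0.0, -1.0]]
ft_force: [-4.5, 4.3, 17.4]
gripper_width: 0.005
grip_force: 8.4
```

The force rose to 17 N with almost no further travel, so the button has bottomed out. Raising.

```bash
python3 -m crank '{"delta_pos":[[0,0,-0.003],[0,0,-0.006],[0,0,-0.01],[0,0,-0.02],[0,0,-0.02],[0,0,-0.02],[0,0,-0.02],[0,0,-0.02],[0,0,-0.02],[0,0,-0.02],[0,0,-0.02],[0,0,-0.01],[0,0,0],[0,0,0],[0,0,0]],"twist":[0,0,0,0,0,0,0,0,0,0,0,0,0,0,0]}'; python3 -c "
from h import *;go(.569,.007,.22)"
```

```text
t: 6.83
ee_pos: [0.4356, -0.3062, 0.2202]
tcp_rot: [[-0.897, 0.443, -0.002], [0.443, 0.897, 0.002], [0.002, 0.001, -1.0]]
ft_force: [-0.2, -0.6, -0.8]
gripper_width: 0.006
grip_force: 0.0
6.8333 at [ 0.4356 -0.3062  0.2202] delta tool [0.0191 0.3399 0.0006] f [-0.17 -0.62 -0.77] w 0.006
```

```bash
python3 -m crank '{"delta_pos":[[0.001,0.01,0],[0.001,0.02,0],[0.001,0.02,0],[0.001,0.02,0],[0.001,0.02,0],[0.001,0.02,0],[0.001,0.02,0],[0.001,0.02,0],[0.001,0.02,0],[0.001,0.02,0],[0.001,0.02,0],[0.001,0.02,0],[0.001,0.02,0],[0.001,0.02,0],[0.001,0.02,0],[0.001,0.02,0],[0.001,0.02,0],[0.002,0.01,0],[0,0,0],[0,0,0]],"twist":[0,0,0,0,0,0,0,0,0,0,0,0,0,0,0,0,0,0,0,0]}'; python3 -c "
from h import *
cv2.imwrite('pics/btn.png',cv2.resize(grab_frame('side')[:,:,::-1][150:350,250:410],(480,600)))
go(.569,.007,.053)"
```

```text
t: 8.5
ee_pos: [0.5692, 0.0067, 0.2209]
tcp_rot: [[-0.897, 0.442, -0.002], [0.442, 0.897, -0.0], [0.001, -0.001, -1.0]]
ft_force: [0.3, -0.7, 0.5]
gripper_width: 0.006
grip_force: 0.0
8.55 at [0.5692 0.0062 0.2211] delta tool [0.0004 0.0008 0.1681] f [ 0.4   0.2  -0.97] w 0.007
```

View pics/btn.png

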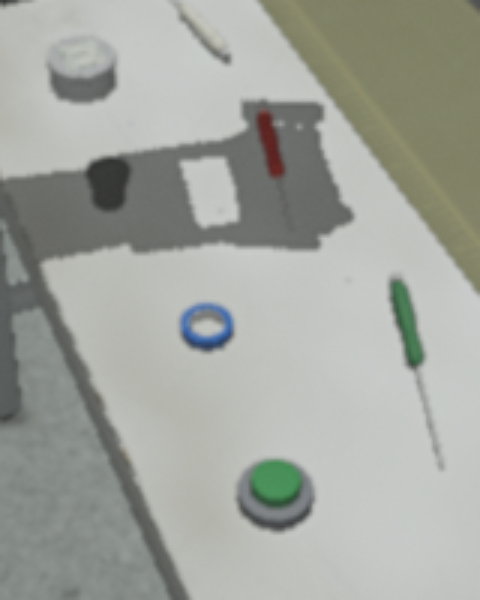

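The button is back up and nothing has moved. Descending over the red handle.

```bash
python3 -m crank '{"delta_pos":[[0,0,0.01],[0,0,0.02],[0,0,0.02],[0,0,0.02],[0,0,0.02],[0,0,0.02],[0,0,0.02],[0,0,0.015],[0,0,0.01],[0,0,0.008],[0,0,0.005],[0,0,0],[0,0,0],[0,0,0],[0,0,0]],"twist":[0,0,0,0,0,0,0,0,0,0,0,0,0,0,0]}'; python3 -c "
from h import *
cv2.imwrite('pics/red.png',cv2.resize(grab_frame('side')[:,:,::-1][140:240,260:420],(640,400)))
go(.569,.007,.053)"
```

```text
t: 9.8
ee_pos: [0.5705, 0.0062, 0.0547]
tcp_rot: [[-0.897, 0.443, 0.002], [0.443, 0.897, -0.0], [-0.002, 0.0, -1.0]]
ft_force: [0.7, -0.1, -0.5]
gripper_width: 0.005
grip_force: 0.0
9.85 at [0.5704 0.0063 0.0546] delta tool [0.0015 0.0001 0.0016] f [-0.89 -0.69 -0.43] w 0.005
```

View pics/red.png

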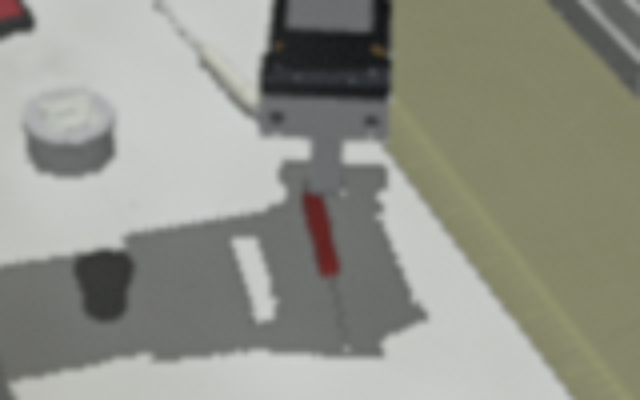

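The fingertips hang just above the red handle without touching it; from this camera they appear shifted up-image because of their height. Holding about 2 s.

```bash
python3 -m crank '{"delta_pos":[[0.001,0,0.001],[0,0,0],[0,0,0],[0,0,0],[0,0,0],[0,0,0],[0,0,0],[0,0,0],[0,0,0],[0,0,0],[0,0,0],[0,0,0],[0,0,0],[0,0,0],[0,0,0],[0,0,0],[0,0,0],[0,0,0],[0,0,0],[0,0,0]],"twist":[0,0,0,0,0,0,0,0,0,0,0,0,0,0,0,0,0,0,0,0]}'
python3 -m crank '{"delta_pos":[[0,0,0],[0,0,0],[0,0,0],[0,0,0],[0,0,0],[0,0,-0.005],[0,0,-0.01],[0,0,-0.02],[0,0,-0.02],[0,0,-0.02],[0,0,-0.02],[0,0,-0.02],[0,0,-0.02],[0,0,-0.02],[0,0,-0.01],[0,0,-0.005],[0,0,0],[0,0,0],[0,0,0]],"twist":[0,0,0,0,0,0,0,0,0,0,0,0,0,0,0,0,0,0,0]}'; python3 -c "
from h import *;go(.4615,.144,.22)"
```

```text
t: 11.52
ee_pos: [0.5688, 0.0068, 0.0528]
tcp_rot: [[-0.897, 0.443, 0.0], [0.443, 0.897, 0.0], [-0.0, 0.0, -1.0]]
ft_force: [-0.1, -0.4, 0.6]
gripper_width: 0.006
grip_force: 0.0
t: 13.1
ee_pos: [0.5681, 0.0069, 0.2213]
tcp_rot: [[-0.897, 0.443, -0.002], [0.443, 0.897, 0.0], [0.002, -0.001, -1.0]]
ft_force: [0.1, 0.7, -0.1]
gripper_width: 0.004
grip_force: 0.0
13.1 at [0.5681 0.0069 0.2213] delta tool [0.1563 0.0757 0.0016] f [ 0.06  0.66 -0.09] w 0.004
```

```bash
python3 -m crank '{"delta_pos":[[0.01,0.005,0],[0.02,0.01,0],[0.02,0.01,0],[0.02,0.01,0],[0.02,0.01,0],[0.02,0.01,0],[0.02,0.01,0],[0.016,0.007,0],[0.01,0.004,0],[0,0,0],[0,0,0],[0,0,0]],"twist":[0,0,0,0,0,0,0,0,0,0,0,0]}' | head -2
python3 -m crank '{"delta_pos":[[0,0,0.01],[0,0,0.02],[0,0,0.02],[0,0,0.02],[0,0,0.02],[0,0,0.02],[0,0,0.015],[0,0,0.01],[0,0,0.008],[0,0,0.006],[0,0,0.003],[0,0,0],[0,0,0],[0,0,0]],"twist":[0,0,0,0,0,0,0,0,0,0,0,0,0,0]}' | head -2;  python3 -c "
from h import *
cv2.imwrite('pics/tin.png',cv2.resize(grab_frame('side')[:,:,::-1][110:230,220:380],(640,480)))
go(.4615,.144,.067)"
```

```text
t: 14.1
ee_pos: [0.4629, 0.1436, 0.2226]
t: 15.27
ee_pos: [0.4633, 0.1441, 0.0715]
15.3167 at [0.4632 0.1441 0.0715] delta tool [ 0.0015 -0.0009  0.0045] f [-0.17  1.1   1.2 ] w 0.004
```

View pics/tin.png

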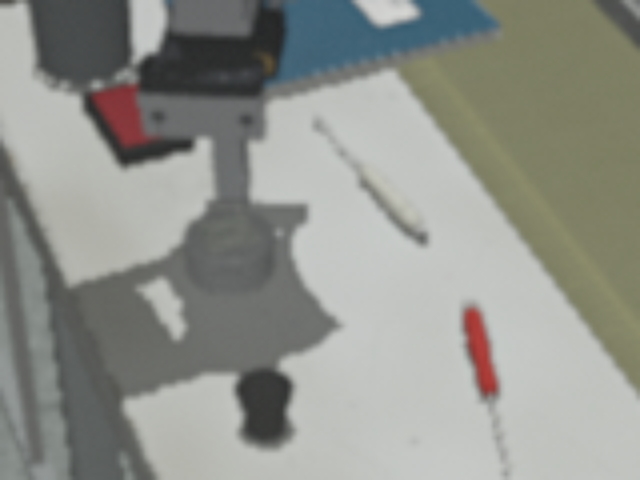

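The fingertips are above the middle of the tin without touching it. I'll go 4 mm lower, hold, then raise high.

```bash
python3 -m crank '{"delta_pos":[[0.001,0,0.002],[0,0,0.002],[0,0,0],[0,0,0],[0,0,0],[0,0,0],[0,0,0],[0,0,0],[0,0,0],[0,0,0],[0,0,0],[0,0,0],[0,0,0],[0,0,0],[0,0,0],[0,0,0],[0,0,0],[0,0,0],[0,0,0],[0,0,0]],"twist":[0,0,0,0,0,0,0,0,0,0,0,0,0,0,0,0,0,0,0,0]}' | head -2
python3 -m crank '{"delta_pos":[[0,0,0],[0,0,0],[0,0,0],[0,0,0],[0,0,0],[0,0,0],[0,0,-0.005],[0,0,-0.01],[0,0,-0.02],[0,0,-0.02],[0,0,-0.02],[0,0,-0.02],[0,0,-0.02],[0,0,-0.02],[0,0,-0.02],[0,0,-0.02],[0,0,-0.02],[0,0,-0.02],[0,0,-0.01],[0,0,-0.005]],"twist":[0,0,0,0,0,0,0,0,0,0,0,0,0,0,0,0,0,0,0,0]}' | head -2
python3 -m crank '{"delta_pos":[[0,0,0],[0,0,0],[0,0,0],[0,0,0],[0,0,0],[0,0,0]],"twist":[0,0,0,0,0,0]}'
python3 -c "
from h import *
cv2.imwrite('pics/end.png',grab_frame('side')[:,:,::-1])"
```

```text
t: 16.98
ee_pos: [0.4617, 0.1445, 0.0667]
t: 18.65
ee_pos: [0.4624, 0.1445, 0.2994]
t: 19.15
ee_pos: [0.4615, 0.1445, 0.296]
tcp_rot: [[-0.897, 0.443, -0.001], [0.443, 0.897, -0.0], [0.001, -0.001, -1.0]]
ft_force: [-0.2, 0.1, 0.5]
gripper_width: 0.007
grip_force: 0.0
```

View pics/end.png

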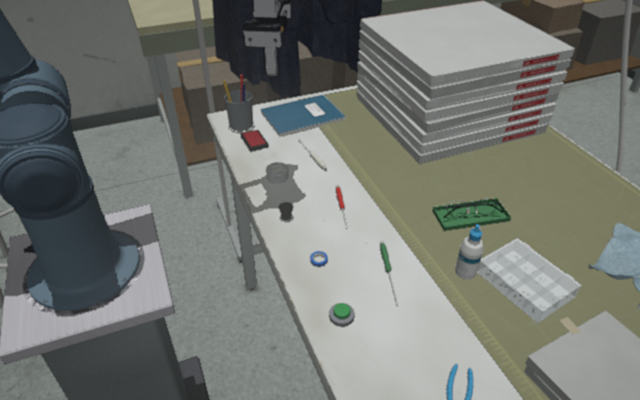

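Everything is where it started, with the button up at (342,313), the tin at (277,172), and the hand raised to about 28 cm.

```bash
python3 -c "
from plant import *;print(sign_off())"
```

```text
the job is handed in; nothing more can be done
None
```

I pressed the green button fully and it came back up; I then pointed at the red screwdriver handle and the tin for about two seconds each, touched nothing else, raised the fingertips to about 28 cm, and handed the job in at about 19 s (no verdict was returned).

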